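# Dry the round spectacles and set the fan

## Task

Stand the folded round-lensed spectacles (the taller of the two pairs) upright in the long rubber-lipped cradle of the air dryer, handling the delicate frame with a light grip (no more than about 40 N per finger) and setting it down softly, without dropping it or pressing it down hard. Then, with the spectacles left in place, turn the dryer's clicking dial to its fifth mark, which is fan speed 4 (the first mark is off), and leave everything else on the counter where it is.

Things in the scene. Friction and masses are not known exactly. Their poses are not given: they have to be found in the camera images.
- round_specs: round-lensed black plastic spectacles, folded, standing on their rims: 142 mm long (own y), 34 mm thick (x: lenses at -x, folded temples at +x, air between), 50 mm high, about 40 g. Origin: middle of the underside. Start: long axis roughly along world x, in either of two places. Friction holds them at a 20 N grip.
- bridge (a point): best grip point of the round spectacles: mid-length, mid-thickness, 35 mm above their underside; same axes. Grip along x, 34 mm apart: there the flat bridge (26 mm long) and the temples face each other, 30 to 40 mm above the underside.
- square_specs: a second pair of folded black spectacles, with rectangular lenses, 142 x 34 x 34 mm, not to be moved; origin in the middle of the underside, axes as for the round pair
- dryer: fixed white air dryer, 240 (x) by 340 mm (y), origin under the middle of its base, front to -x. On its 20 mm base: at +y the cradle, with a 103 mm high blower 100 mm behind the cradle's middle; at -y a console 118 mm wide, 104 mm high, whose front panel slopes 40 degrees from level, faces up and to -x, and carries the dial.
- cradle (a point): middle of the cradle's floor, 20 mm above the counter; the cradle is 160 mm long inside along its y by 48 mm along its x, between rubber lips 8 mm high and 6 mm thick. Axes as the dryer's.
- dial_grip (a point): on the dial's axis, 22 mm out from the sloping panel. z = dial axis, out of the panel (40 degrees from vertical, leaning to the dryer's front). Black bar grip along y, 60 mm long, 15 mm wide (x), from 13 mm above to 12 mm below this point (there a grey disc, radius 34 mm); white line at the pointing end, +y. Axes turn with the dial.
- dial (a joint): dial angle, rad: 0 at the first mark (off, pointer to the dryer's +y), grows clockwise seen from outside (about -z of dial_grip). Seven marks 30 degrees (0.524 rad) apart, each a click that snaps home once its ridge (midway) is passed, about 0.13 N m each; stops at 0 and 3.14. Starts at the second or third mark; the fifth is at 2.09.
- case: closed blue spectacle case, 65 x 165 x 45 mm, bystander; origin in the middle of the underside
- spray: bottle of lens spray, 44 mm across, 130 mm high, bystander; origin in the middle of the underside
- cup: white cup, 70 mm across, 90 mm high, bystander; origin in the middle of the underside
Things that resemble listed ones, but are neither listed nor needed, are in the scene too. What is shaped like the round_specs but red or yellow is not meant.

How it is judged:
On the way, in this order (a step that is already met when the one before it is completed fails the run):
1. the round spectacles stand in the cradle, released and at rest (x of round_specs in the frame of cradle between -0.012 and 0.012 m and y of round_specs in the frame of cradle between -0.015 and 0.015 m and z of round_specs in the frame of cradle below 0.005 m and angle between round_specs's own z axis and vertical below 0.15 rad and linear speed of round_specs below 0.02 m/s and contact force between the fingers and round_specs below 0.2 N), for 0.2 s.
2. the dial clicks home at its fifth mark (fan speed 4) (value of joint dial between 1.96 and 2.23 rad), for 0.2 s.
At the end, for the whole second after the job is handed in: the round spectacles stand upright (within 8 degrees) and at rest on the cradle's floor between its lips (centre within 12 mm across and 15 mm along), and the dial rests in the click of the fifth mark (2.09 rad, within 0.13) (all of step 2 and x of round_specs in the frame of cradle between -0.012 and 0.012 m and y of round_specs in the frame of cradle between -0.015 and 0.015 m and z of round_specs in the frame of cradle below 0.005 m and angle between round_specs's own z axis and vertical below 0.15 rad and linear speed of round_specs below 0.02 m/s and velocity of joint dial between -0.05 and 0.05 rad/s); the robot touches nothing.
It fails at once if the round spectacles are squeezed or pushed by the fingers with more than 90 N in all (both fingers together, 45 N each) (contact force between the fingers and round_specs above 90 N).
It fails at once if the round spectacles are pressed on the dryer with more than 30 N (contact force between round_specs and dryer above 30 N).
It fails at once if a bystander is moved more than 20 mm (distance of any of square_specs, case, spray, cup from where it was at the start of the episode above 0.02 m).
It fails at once if the round spectacles are dropped (they fall free of the fingers faster than 0.5 m/s, about 13 mm of fall) (linear speed of round_specs above 0.5 m/s and contact force between the fingers and round_specs below 0.2 N).
It also fails if it takes over 48 s, if anything falls off the work surface, if the arm or the gripper's body presses on something with over 40 N, if the wrist force passes 120 N, or if a joint passes its speed limit or range.

## Robot

A 6-joint arm with a two-finger parallel gripper is mounted at the origin on the work surface. World frame = base frame: x ahead of the robot, y to its left, z up, the work surface at z = 0. Lengths are in m, angles in rad, forces in N, time in s.
With the tool pointing down it reaches from about 0.35 to 0.85 m from the base axis. Payload 8.1 kg.
Tool frame: the origin (TCP) lies between the finger pads; the fingertips stand tips_ahead ahead of it and the grasp point (between the pads) lies 8 mm behind it (tips_ahead is the distance from the TCP to the fingertips, in m); z points along the fingers, x is the direction in which the jaws open and shut, and the axes are right-handed (so a half turn about z gives the same grasp; the last joint's range is limited). The gripper opens to 93 mm and grips with 3 to 60 N. Pads are 15 mm wide; open, the fingers measure 128 mm over their backs; the gripper's body (75 mm by 188 mm) begins 65 mm behind the grasp point.
Start: joints at [1.199, 0.13, 1.488, -0, 1.523, -0.085], TCP at [0.17, 0.576, 0.23] pointing down, gripper open.
Joint ranges: [-2.96, 2.96], [-0.89, 2.26], [0.02, 2.5], [-1.34, 4.48], [0, 2.73], [-2.66, 2.66]. Speed limits (rad/s): [2.39, 2.39, 2.79, 3.14, 3.14, 3.14].

## Interface

Orientations are given as a rotation vector (axis times angle).
In Python, from plant import * gives the robot as it stands.
- The arm moves only by the tool play_rows, never from a script. Its argument "increments" is a list that holds one entry, the list of rows, each a list of 4 numbers: the shift along the tool's x, y, z in cm, then the turn about the tool's z in rad. A call has 1 to 5 rows; each row is the pose to reach, as a shift and turn from the pose measured when the call began, along the tool's axes at that moment; what a row does not reach only later rows make up. A row lasts 1/10 s, in which the tool goes at most 50 mm and 8.59 degrees, less where a joint would pass 70% of its speed; a pose out of reach is approached as far as the arm can. A call with a gripper value outside its range is refused whole. "jaw" is the finger opening in cm, from 0 to 9.3, set as the call begins (left out, the last holds). The fingers move at their own pace and stop on an object; "squeeze" is the grip in N (left out, the last holds). Time passes only in rows, so rows that repeat a pose let the fingers close. It gives the time, the measured TCP pose, the force and the opening at its end, in the units of the state.
- read_state(): the state, without advancing time (a new reading comes with each control period).
- read_camera(name): name is "side" or "top"; returns (picture, depth): 384x512x3 uint8, blue, green, red; 384x512 float32, m along the optical axis (not along the pixel's ray), 0 where there is no reading.
- camera_params(name): a dict with "K" (3x3 intrinsics, pixels), "k1" (the pictures are not rectified: a ray, as slopes to the right and down, at radius r is drawn at 1 + k1 r^2 times it, then the intrinsics apply), "eye" and "orientation" of the camera in the world. Camera axes: x right, y up, looking along -z (the intrinsics and any distortion apply to the point x, -y, -z); pixel columns grow to the right and rows downward; lengths in m; the calibration is good to about 2 mm. A picture is of the moment at which its call begins. camera_params takes no time and is no camera call.
- close_job(): hands the job in, once; it reports no verdict.
The state is a dict: "t": time; "q": joint angles; "dq": joint speeds; "joint_torque": joint torques, N m; "tool_pos": TCP position; "orientation": TCP orientation; "force": force on the tool from outside, world axes, zero at the start; "wrist_torque": the same for the moment, N m; "opening": finger opening in m.
Only numpy, scipy, OpenCV 4.12 (cv2) and the standard library are available. Lean on these libraries where they do the work, as an engineer would, in place of code of your own. Each camera call takes 0.05 s, during which the arm holds its last target.

## Working session

There is one attempt and no reset: what is moved stays moved. The work goes in short steps, Python scripts to look and compute and a tool call to move; the robot and the scene stay as the last step left them, time stands still between calls to the robot, and variables do not carry over. Pictures are saved under pics/ and viewed, and the job is handed in when it is done.

Besides the shell and the picture viewer there is one more tool, called after "Call:" as a command line: name --argument value ..., lists and objects as JSON in quotes. play_rows: Moves the arm, as the interface text tells. Its arguments: {"type":"object","properties":{"increments":{"type":"array"},"jaw":{"type":"number"},"squeeze":{"type":"number"}},"required":["increments"]}

```bash
ls; mkdir -p pics; python3 - <<'E'
from plant import *
import cv2,numpy as np
s=read_state(); print({k:np.round(v,4) for k,v in s.items()})
for n in("top","side"):
    p,d=read_camera(n); cv2.imwrite(f"pics/{n}0.png",p); np.savez(f"pics/{n}0.npz",p=p,d=d); print(n,camera_params(n))
try: print(tips_ahead)
except Exception as e: print(e)
E
```

```text
pics
{'t': np.float64(0.0), 'q': array([ 1.1986,  0.1312,  1.4893,  0.    ,  1.523 , -0.0854]), 'dq': array([-0.0004, -0.0013, -0.0009,  0.0002,  0.0001,  0.0018]), 'joint_torque': array([-1.70000e-03, -5.59857e+01, -4.91748e+01,  7.66000e-02,
        3.58000e-02, -1.00000e-04]), 'tool_pos': array([0.1695, 0.575 , 0.2286]), 'orientation': array([ 2.5153e+00,  1.8806e+00, -2.5000e-03]), 'force': array([-0.3527,  0.2486, -0.828 ]), 'wrist_torque': array([ 0.0611,  0.006 , -0.0438]), 'opening': np.float64(0.093)}
top {'K': array([[348.42754046,   0.        , 254.29863833],
       [  0.        , 348.42754046, 187.51112883],
       [  0.        ,   0.        ,   1.        ]]), 'k1': -0.012162070190370163, 'eye': array([0.4472158 , 0.0164453 , 1.11584893]), 'orientation': array([ 0.11449526, -0.09920831, -1.55281331])}
side {'K': array([[395.43660661,   0.        , 256.05295537],
       [  0.        , 395.43660661, 191.148248  ],
       [  0.        ,   0.        ,   1.        ]]), 'k1': -0.047373844864268204, 'eye': array([ 0.33732169, -0.78370159,  0.81877737]), 'orientation': array([ 0.84687617, -0.11553804, -0.2522296 ])}
0.011
```

View pics/top0.png

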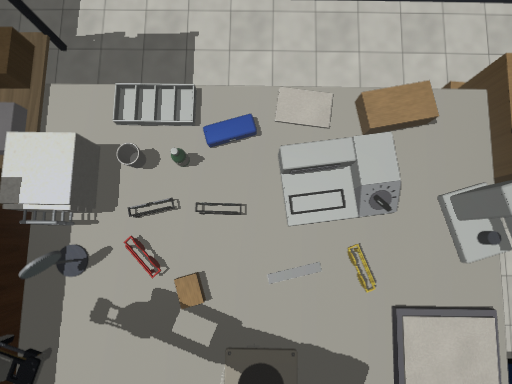

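View pics/side0.png

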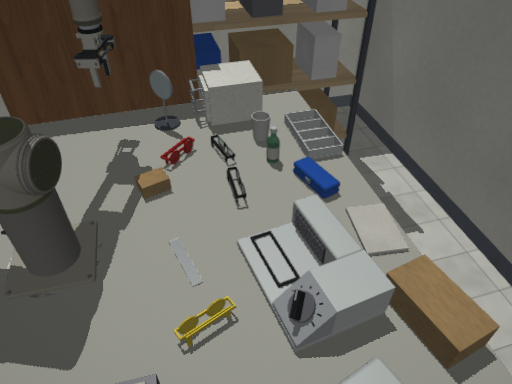

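```bash
cat > h.py <<'E'
import cv2,numpy as np
from scipy.spatial.transform import Rotation as R
from plant import camera_params
def cam(n):
    c=camera_params(n);return c['K'],c['k1'],np.array(c['eye']),R.from_rotvec(c['orientation']).as_matrix()
def rays(n,uv):
    K,k1,e,M=cam(n); uv=np.atleast_2d(np.float64(uv))
    x=cv2.undistortPoints(uv[:,None],K,np.array([k1,0,0,0.]))[:,0]
    return e,np.c_[x[:,0],-x[:,1],-np.ones(len(x))]@M.T
def plane(n,uv,z):
    e,d=rays(n,uv); return e+d*((z-e[2])/d[:,2])[:,None]
def depthpts(n,uv,dep):
    e,d=rays(n,uv); return e+d*np.ravel(dep)[:,None]
def proj(n,P):
    K,k1,e,M=cam(n); p=(np.atleast_2d(P)-e)@M; p=p*[1,-1,-1]
    return cv2.projectPoints(p,np.zeros(3),np.zeros(3),K,np.array([k1,0,0,0.]))[0][:,0]
def load(n,i=0):
    z=np.load(f"pics/{n}{i}.npz"); return z['p'],z['d']
def cloud(n,d):
    v,u=np.mgrid[:384,:512]; P=depthpts(n,np.c_[u.ravel(),v.ravel()],d).reshape(384,512,3); P[d==0]=np.nan; return P
E
python3 - <<'E'
from h import *
a,_=load("top");b,_=load("side")
c1=cv2.resize(a[185:235,115:260],None,fx=5,fy=5,interpolation=2)[:250]
c2=cv2.resize(b[125:205,195:275],(0,0),fx=4,fy=4,interpolation=2)
c3=cv2.resize(a[125:230,270:405],(0,0),fx=3,fy=3,interpolation=2)
W=np.zeros((600,800,3),np.uint8); W[:250,:725]=c1;W[250:570,:320]=c2;W[250:565,330:735]=c3
cv2.imwrite("pics/crop0.png",W)
E
```

```text
(no output)
```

View pics/crop0.png

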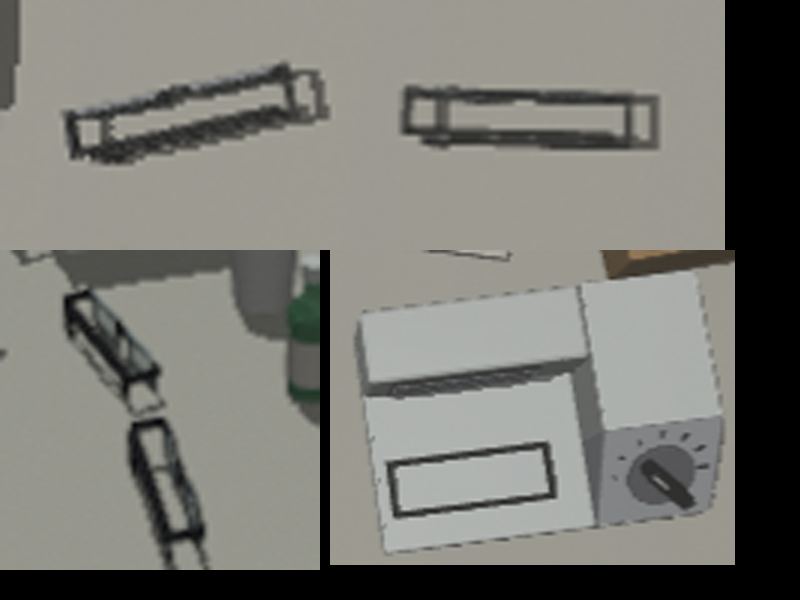

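```bash
python3 - <<'E'
from h import *
for n,boxes in (("top",{"A":(122,190,190,225),"B":(190,195,255,222)}),("side",{"A":(205,130,238,162),"B":(222,163,250,203)})):
    p,d=load(n);P=cloud(n,d)
    m=(p.max(2)<100)
    for k,(x0,y0,x1,y1) in boxes.items():
        mm=np.zeros_like(m);mm[y0:y1,x0:x1]=m[y0:y1,x0:x1]
        Q=P[mm];Q=Q[np.isfinite(Q[:,0])]
        Z=Q[:,2]; print(n,k,len(Q),np.percentile(Z,[5,25,50,75,90,95,98,99.5]).round(3))
        T=Q[(Z>.022)&(Z<.06)]; 
        if len(T): 
            print(T.min(0).round(3),T.max(0).round(3)); r=cv2.minAreaRect(np.float32(T[:,:2]*1000)); print(r)
E
```

```text
top A 391 [-0.002  0.002  0.025  0.032  0.034  0.034  0.036  0.037]
[0.5   0.279 0.022] [0.559 0.424 0.038]
((528.2997436523438, 352.08184814453125), (34.494972229003906, 142.77577209472656), 13.317495346069336)
top B 317 [-0.002  0.004  0.038  0.041  0.044  0.048  0.051  0.053]
[0.511 0.069 0.022] [0.545 0.211 0.053]
((528.3580932617188, 139.76910400390625), (142.00221252441406, 33.287715911865234), 89.18174743652344)
side A 342 [-0.003  0.     0.016  0.029  0.032  0.033  0.034  0.035]
[0.497 0.279 0.022] [0.556 0.426 0.036]
((526.0003662109375, 350.5552062988281), (33.490116119384766, 147.71238708496094), 14.187253952026367)
side B 312 [-0.002  0.007  0.034  0.039  0.041  0.043  0.047  0.049]
[0.51  0.065 0.023] [0.544 0.212 0.049]
((526.770751953125, 138.44900512695312), (147.88931274414062, 32.75481033325195), 88.93299865722656)
```

Four folded pairs could be taken for the target. In the top view they are the black pair B at (220,208), the black pair A at (153,207), the red pair at (145,257) and the yellow pair at (362,267). B's depth reaches about 50 mm and A's about 34 mm, so B is the round pair and A the square one. B's crop shows the rim shape and a 142x33 mm footprint. Its long axis is measured along world y, not x as described, so I go by the measurement. Next is the dryer pose.

```bash
python3 - <<'E'
from h import *
p,d=load("top");P=cloud("top",d)
# lip
m=(p.max(2)<95);mm=np.zeros_like(m);mm[183:220,283:352]=m[183:220,283:352]
v,u=np.nonzero(mm)
L=plane("top",np.c_[u,v],.028)
r=cv2.minAreaRect(np.float32(L[:,:2]*1000));print("lip top",r)
ps,ds=load("side")
ms=(ps.max(2)<80);q=np.zeros_like(ms);q[225:290,245:302]=ms[225:290,245:302]
v,u=np.nonzero(q);L2=plane("side",np.c_[u,v],.028);print("lip side",cv2.minAreaRect(np.float32(L2[:,:2]*1000)))
print("lip depth z",np.nanmedian(P[mm][:,2]))
# round specs via top-plane: rim mask at x 190..255
for n,b in(("top",(190,195,255,222)),):
    pass
# base: z .015-.025
Z=P[...,2]
reg=np.zeros_like(m);reg[125:230,270:405]=1
for lo,hi,nm in((.012,.028,'base'),(.095,.112,'tops'),(.012,.12,'all')):
    k=reg&(Z>lo)&(Z<hi)
    k=cv2.morphologyEx(k.astype(np.uint8),cv2.MORPH_OPEN,np.ones((3,3)))>0
    n,lab,st,_=cv2.connectedComponentsWithStats(k.astype(np.uint8))
    for i in range(1,n):
        if st[i,4]>100:
            Q=P[lab==i];print(nm,st[i],cv2.minAreaRect(np.float32(Q[:,:2]*1000)),np.median(Q[:,2]))
# panel plane by depth
sub=P[180:215,358:398];pp=p[180:215,358:398]
Q=sub[(sub[...,2]>.03)&(pp.max(2)>90)&(pp.max(2)<170)]
c=Q.mean(0);print(len(Q))
for _ in range(8):
    w=np.linalg.svd(Q-c)[2][2]; rr=(Q-c)@w; Q=Q[abs(rr)<.003];c=Q.mean(0)
w*=np.sign(w[2]);print("panel",len(Q),c,w,np.degrees(np.arccos(w[2])),np.degrees(np.arctan2(-w[1],-w[0])))
# hsv of crop
cv2.imwrite("pics/dial.png",cv2.resize(p[175:220,352:404],None,fx=12,fy=12,interpolation=0))
cv2.imwrite("pics/dials.png",cv2.resize(ps[280:335,270:335],None,fx=10,fy=10,interpolation=0))
E
```

```text
lip top ((547.4987182617188, -167.36143493652344), (94.08545684814453, 172.17324829101562), 0.8455773591995239)
lip side ((558.5784301757812, -158.68707275390625), (213.74549865722656, 138.7907257080078), 69.75572204589844)
lip depth z 0.027684661929442966
base [ 281  166   78   60 3447] ((575.6127319335938, -177.41424560546875), (165.79354858398438, 223.75558471679688), 8.102251052856445) 0.01992112754999109
tops [ 280  132  120   56 3895] ((660.45068359375, -223.29298400878906), (161.1941375732422, 338.45477294921875), 7.848616600036621) 0.10316603208113961
all [ 278  125  122  101 9530] ((651.460693359375, -254.94921875), (294.13031005859375, 398.6866455078125), 8.115240097045898) 0.0739659583697776
872
panel 623 [ 0.56760681 -0.34366492  0.07104686] [-0.634528   -0.07582709  0.76917128] 39.72047092064439 6.814618653014261
```

View pics/dial.png

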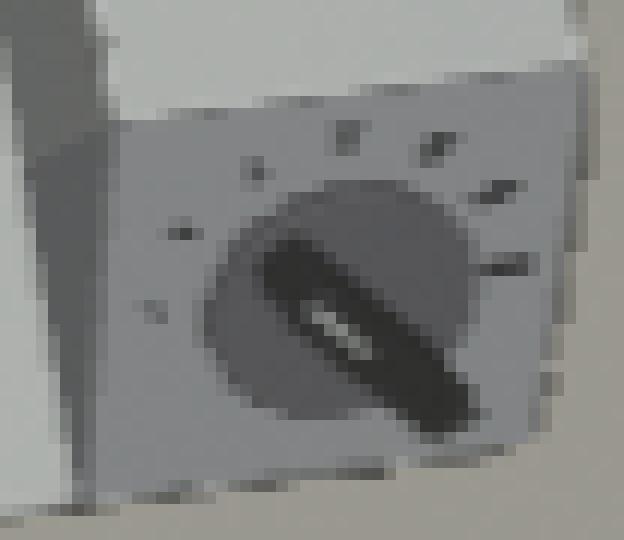

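View pics/dials.png

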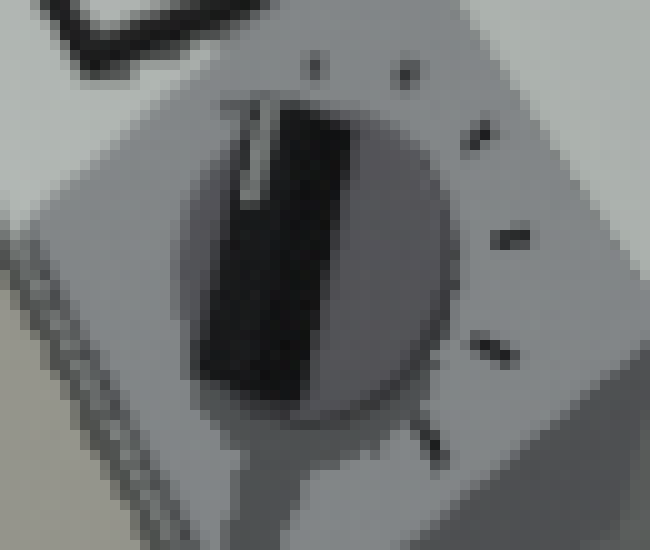

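```bash
python3 - <<'E'
from h import *
p,d=load("top");ps,ds=load("side")
# lips
for n,im,box,th in(("top",p,(283,183,352,222),75),("side",ps,(243,225,305,292),70)):
    x0,y0,x1,y1=box;m=np.zeros(im.shape[:2],np.uint8);m[y0:y1,x0:x1]=im[y0:y1,x0:x1].max(2)<th
    nn,lab,st,_=cv2.connectedComponentsWithStats(m)
    i=1+np.argmax(st[1:,4]);v,u=np.nonzero(lab==i)
    L=plane(n,np.c_[u,v],.028);print(n,st[i],cv2.minAreaRect(np.float32(L[:,:2]*1000)))
    cv2.imwrite(f"pics/lip_{n}.png",cv2.resize(255*(lab==i).astype(np.uint8)[y0-10:y1+10,x0-10:x1+10],None,fx=6,fy=6,interpolation=0))
# marks: pixel -> panel plane
c=np.array([0.56760681,-0.34366492,0.07104686])
yaw=np.radians(7.8);ex=np.array([np.cos(yaw),np.sin(yaw),0]);ey=np.array([-np.sin(yaw),np.cos(yaw),0])
n=-np.sin(np.radians(40))*ex+np.array([0,0,np.cos(np.radians(40))]);up=np.cross(ey,n)
print(n,up)
mk=np.array([(155,312),(183,232),(255,170),(345,135),(440,145),(495,195),(510,268)])/12-.5+[352,175]
def onpl(nm,uv,off=0):
    e,D=rays(nm,uv);return e+D*(((c+off*n-e)@n)/(D@n))[:,None]
def circ(Q):
    A=np.c_[2*Q,np.ones(len(Q))];s=np.linalg.lstsq(A,(Q**2).sum(1),rcond=None)[0];return s[:2],np.sqrt(s[2]+s[0]**2+s[1]**2)
def two(M): return np.c_[(M-c)@ey,(M-c)@up]
for nm,m in(("top",mk),("side",np.array([(315,66),(405,74),(478,136),(511,237),(495,350),(430,440)])/10-.5+[270,280])):
    Q=two(onpl(nm,m));o,r=circ(Q);w=Q-o
    O=c+o[0]*ey+o[1]*up
    print(nm,"center",O.round(4),"r",r,"ang",np.degrees(np.arctan2(w[:,1],w[:,0])).round(1))
E
```

```text
top [289 189  56  25 235] ((556.2119140625, -167.68182373046875), (59.12242126464844, 170.83203125), 8.010384559631348)
side [251 231  48  57 388] ((554.368896484375, -170.95823669433594), (60.38996124267578, 174.5767364501953), 8.065102577209473)
[-0.63684044 -0.08723629  0.76604444] [0.75895688 0.10396416 0.64278761]
top center [ 0.5634 -0.35    0.0668] r 0.04526373890017465 ang [  -1.3   29.4   59.1   88.5  120.7  150.4 -178.9]
side center [ 0.5622 -0.3482  0.0661] r 0.04533698812749284 ang [ 29.3  59.   89.1 119.2 149.4 179.3]
```

```bash
python3 - <<'E'
import cv2,numpy as np
a=cv2.imread("pics/lip_top.png");b=cv2.imread("pics/lip_side.png")
h=max(a.shape[0],b.shape[0]);w=a.shape[1]+b.shape[1]+10
W=np.full((h,w,3),128,np.uint8);W[:a.shape[0],:a.shape[1]]=a;W[:b.shape[0],-b.shape[1]:]=b
cv2.imwrite("pics/lips.png",cv2.resize(W,(min(w,800),min(h,600)),interpolation=0))
E
```

```text
(no output)
```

View pics/lips.png

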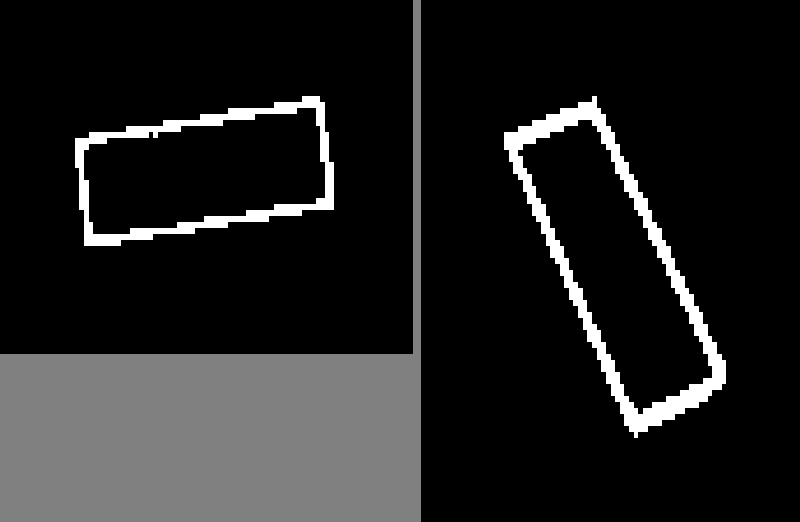

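```bash
cat >> h.py <<'E'
yaw=np.radians(8.0);ex=np.array([np.cos(yaw),np.sin(yaw),0]);ey=np.array([-np.sin(yaw),np.cos(yaw),0])
nn=-np.sin(np.radians(40))*ex+np.array([0,0,np.cos(np.radians(40))]);up=np.cross(ey,nn)
O=np.array([.563,-.349,.0665])
def dial_pt(ang,r,h,s=0): # ang deg, radius along pointer, height off panel, s offset clockwise
    a=np.radians(ang);D=np.cos(a)*ey+np.sin(a)*up;C=-np.sin(a)*ey+np.cos(a)*up
    return O+r*D+s*C+h*nn
def overlay(n,im,ang,crop,f):
    x0,y0,x1,y1=crop;I=cv2.resize(im[y0:y1,x0:x1],None,fx=f,fy=f,interpolation=0)
    for h,col in((.035,(0,255,0)),):
        Q=np.array([dial_pt(ang,a*.03,h,b*.0075) for a,b in((1,1),(1,-1),(-1,-1),(-1,1))])
        u=(proj(n,Q)+.5-[x0,y0])*f;cv2.polylines(I,[np.int32(u)],True,col,1)
        u=(proj(n,dial_pt(ang,.03,h))+.5-[x0,y0])*f;cv2.circle(I,tuple(np.int32(u[0])),4,(0,0,255),-1)
    return I
E
python3 - <<'E'
from h import *
p,_=load("top");ps,_=load("side")
W=np.zeros((600,800,3),np.uint8)
for i,a in enumerate((30,60)):
    A=overlay("top",p,a,(352,175,404,220),6);B=overlay("side",ps,a,(265,275,335,335),6)
    W[:A.shape[0] ,i*400:i*400+A.shape[1]]=A
    W[275:275+min(325,B.shape[0]),i*400:i*400+min(400,B.shape[1])]=B[:325,:400]
cv2.imwrite("pics/ov.png",W)
for a in (30,60,90,112):
    print(a,dial_pt(a,.022,.012).round(4),dial_pt(a,.022,.035).round(4))
E
```

```text
30 [ 0.5611 -0.33    0.0828] [ 0.5464 -0.3321  0.1004]
60 [ 0.5683 -0.3371  0.0879] [ 0.5536 -0.3392  0.1056]
90 [ 0.5721 -0.3477  0.0898] [ 0.5574 -0.3498  0.1075]
112 [ 0.572  -0.3561  0.0888] [ 0.5573 -0.3581  0.1064]
```

View pics/ov.png

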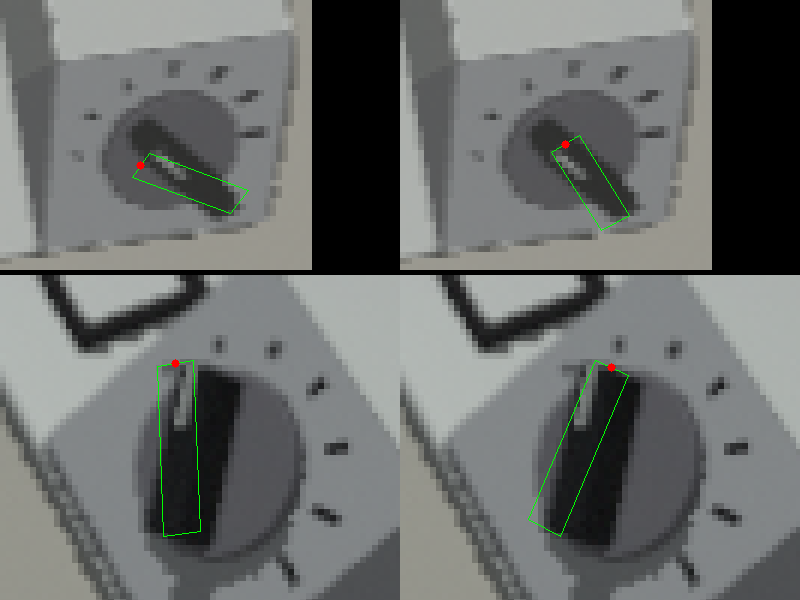

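```bash
python3 - <<'E'
from h import *
p,_=load("top");ps,_=load("side")
W=np.zeros((600,800,3),np.uint8)
for i,a in enumerate((38,46)):
    A=overlay("top",p,a,(352,175,404,220),6);B=overlay("side",ps,a,(265,275,335,335),6)
    W[:A.shape[0] ,i*400:i*400+A.shape[1]]=A
    W[275:275+min(325,B.shape[0]),i*400:i*400+min(400,B.shape[1])]=B[:325,:400]
cv2.imwrite("pics/ov2.png",W)
E
```

```text
(no output)
```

View pics/ov2.png

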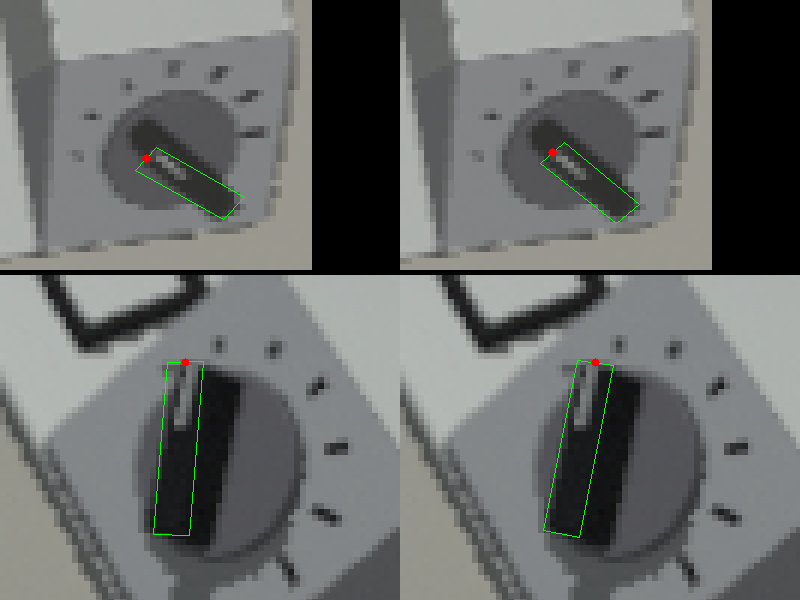

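```bash
cat >> h.py <<'E'
def goto(p,head=None):
    from plant import read_state
    s=read_state();M=R.from_rotvec(s['orientation']).as_matrix();d=M.T@(np.array(p)-s['tool_pos'])*100
    h0=np.degrees(np.arctan2(M[1,0],M[0,0]));t=0 if head is None else -np.radians((head-h0+180)%360-180)
    print("t",round(float(s['t']),2),"pos",np.round(s['tool_pos'],4),"head",round(h0,2),"op",round(float(s['opening']),4),"F",np.round(s['force'],1));print("rows",np.round(d,2),round(t,3))
    # tilt
    print("toolz",M[:,2].round(4))
E
python3 - <<'E'
from h import *
p,d=load("top");P=cloud("top",d)
for nm,(x0,y0,x1,y1) in {"mirror":(18,240,92,280),"rack":(20,200,100,226),"wbox":(8,135,80,200),"cup":(115,142,140,168),"spray":(170,147,188,165)}.items():
    Q=P[y0:y1,x0:x1].reshape(-1,3);Q=Q[Q[:,2]>.02];print(nm,np.nanpercentile(Q,1,axis=0).round(3),np.nanpercentile(Q,99,axis=0).round(3))
goto([.528,.1395,.12],-0.95)
E
```

```text
mirror [0.326 0.556 0.033] [0.394 0.636 0.222]
rack [0.469 0.54  0.025] [0.544 0.694 0.163]
wbox [0.538 0.54  0.118] [0.72  0.726 0.165]
cup [0.654 0.38  0.023] [0.719 0.446 0.094]
spray [0.665 0.241 0.031] [0.705 0.282 0.132]
t 0.1 pos [0.1695 0.575  0.2287] head 73.57 op 0.0927 F [-0.   0.1 -0.4]
rows [-31.62  46.7   10.92] 1.301
toolz [-6.0e-04 -1.6e-03 -1.0e+00]
```

Call:
play_rows --increments '[[[-31.6,46.7,0,1.3],[-31.6,46.7,0,1.3],[-31.6,46.7,0,1.3],[-31.6,46.7,0,1.3],[-31.6,46.7,0,1.3]]]' --jaw 7 --squeeze 20

```text
t: 0.6
tool_pos: [0.3291, 0.3806, 0.229]
orientation: [3.031, 0.82, -0.001]
force: [1.5, 1.1, -0.2]
opening: 0.0705
```

```bash
python3 -c "
from h import *
goto([.528,.1395,.12],-0.95)"
```

```text
t 0.6 pos [0.3291 0.3806 0.229 ] head 30.27 op 0.0705 F [ 1.5  1.1 -0.2]
rows [ 5.03 30.84 10.93] 0.545
toolz [-4.0e-04 -1.3e-03 -1.0e+00]
```

Call:
play_rows --increments '[[[5.03,30.84,5,0.545],[5.03,30.84,8,0.545],[5.03,30.84,10.9,0.545],[5.03,30.84,10.9,0.545],[5.03,30.84,10.9,0.545]]]'

```text
t: 1.1
tool_pos: [0.4794, 0.1978, 0.1511]
orientation: [3.14, -0.032, -0.0]
force: [0.5, 1.4, 0.2]
opening: 0.0698
```

Call:
play_rows --increments '[[[0,0,0,0],[0,0,0,0]]]'

```text
t: 1.3
tool_pos: [0.4791, 0.1965, 0.1498]
orientation: [3.14, -0.037, -0.005]
force: [-0.3, 1.1, 0.0]
opening: 0.0698
```

```bash
python3 - <<'E'
from h import *
from plant import *
goto([.528,.1395,.12],-0.95)
for n in("top","side"):
    p,d=read_camera(n); cv2.imwrite(f"pics/{n}1.png",p); np.savez(f"pics/{n}1.npz",p=p,d=d)
p,_=load("side",1)
cv2.imwrite("pics/s1.png",cv2.resize(p[120:220,170:290],None,fx=5,fy=5,interpolation=2))
E
```

```text
t 1.3 pos [0.4791 0.1965 0.1498] head -1.35 op 0.0698 F [-0.3  1.1  0. ]
rows [5.03 5.58 2.98] -0.007
toolz [-0.0029 -0.0018 -1.    ]
```

View pics/s1.png

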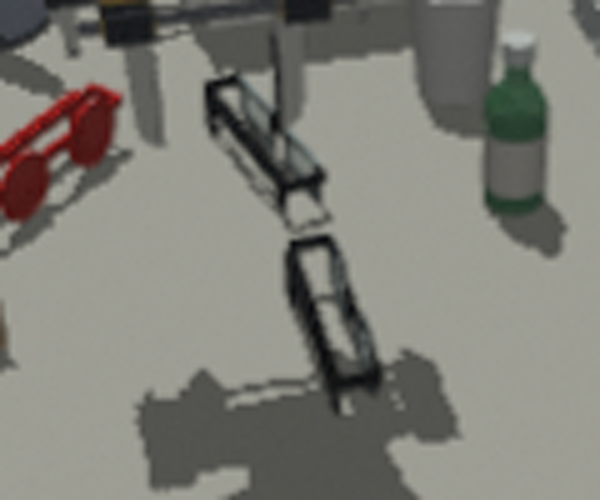

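The crop shows the near black pair with rounded rims, around (330,310) in the crop, clear of both finger shadows. It is the one to take.

Call:
play_rows --increments '[[[5.0,5.6,1,0],[5.0,5.6,3,0],[5.0,5.6,3,0],[5.0,5.6,3,0]]]'

```text
t: 1.8
tool_pos: [0.5273, 0.1426, 0.1215]
orientation: [3.141, -0.031, -0.002]
force: [-0.1, 0.0, 0.1]
opening: 0.0698
```

```bash
python3 -c "
from h import *
goto([.528,.1395,.027],-0.95)"
```

```text
t 1.8 pos [0.5273 0.1426 0.1215] head -1.11 op 0.0698 F [-0.1  0.   0.1]
rows [0.09 0.31 9.45] -0.003
toolz [-1.3e-03 -4.0e-04 -1.0e+00]
```

Call:
play_rows --increments '[[[0.1,0.3,3,0],[0.1,0.3,6,0],[0.1,0.3,8,0],[0.1,0.3,9.4,0],[0.1,0.3,9.4,0]]]'

```text
t: 2.3
tool_pos: [0.5265, 0.1406, 0.0264]
orientation: [3.141, -0.028, -0.006]
force: [-0.0, -0.0, -0.5]
opening: 0.0695
```

```bash
python3 - <<'E'
from h import *
from plant import *
goto([.528,.1395,.027],-0.95)
p,d=read_camera("side")
cv2.imwrite("pics/s2.png",cv2.resize(p[120:220,170:290],None,fx=5,fy=5,interpolation=2))
E
```

```text
t 2.3 pos [0.5265 0.1406 0.0264] head -1.01 op 0.0695 F [-0.  -0.  -0.5]
rows [ 0.15  0.11 -0.06] -0.001
toolz [-3.7e-03 -5.0e-04 -1.0e+00]
```

View pics/s2.png

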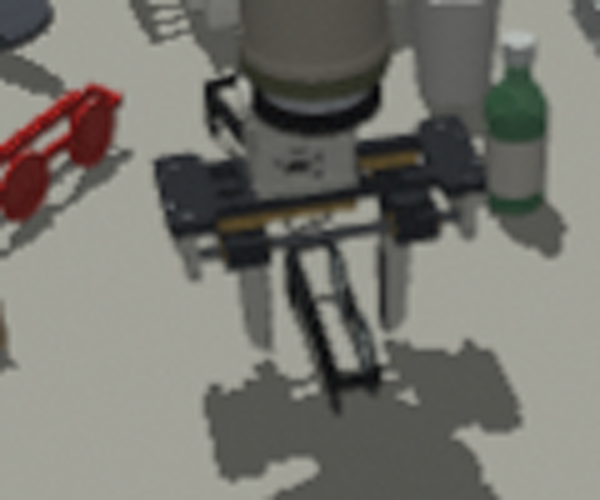

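The fingers, at crop (258,310) and (393,300), straddle the near pair, so I close at 20 N.

Call:
play_rows --increments '[[[0.1,0.1,0,0],[0.1,0.1,0,0],[0.1,0.1,0,0],[0.1,0.1,0,0],[0.1,0.1,0,0]]]' --jaw 2.8 --squeeze 24

```text
t: 2.85
tool_pos: [0.5288, 0.1395, 0.028]
orientation: [3.141, -0.029, -0.002]
force: [-0.2, 0.1, -0.3]
opening: 0.0342
```

Call:
play_rows --increments '[[[0,0,0,0],[0,0,0,0],[0,0,0,0]]]'

```text
t: 3.15
tool_pos: [0.5288, 0.1394, 0.0281]
orientation: [3.141, -0.029, -0.002]
force: [0.0, -0.5, 1.0]
opening: 0.0335
```

Call:
play_rows --increments '[[[0,0,-1,0],[0,0,-3,0],[0,0,-7,0],[0,0,-11,0],[0,0,-12,0]]]'

```text
t: 3.65
tool_pos: [0.532, 0.14, 0.1544]
orientation: [-3.14, 0.029, -0.011]
force: [1.3, -1.5, -0.7]
opening: 0.034
```

```bash
python3 - <<'E'
from h import *
from plant import *
goto([.5555,-.168,.15],8)
p,d=read_camera("side")
cv2.imwrite("pics/s3.png",cv2.resize(p[60:220,150:310],None,fx=3.5,fy=3.5,interpolation=2))
E
```

```text
t 3.65 pos [0.532  0.14   0.1544] head -1.04 op 0.034 F [ 1.3 -1.5 -0.7]
rows [ 2.91 30.75  0.42] -0.158
toolz [ 0.0069  0.0012 -1.    ]
```

View pics/s3.png

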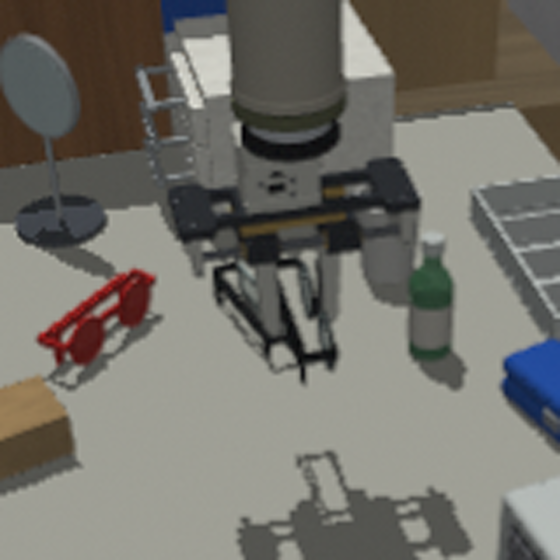

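The round pair is held level in the lifted gripper, at crop (275,310), with the opening at 34 mm. Next I carry it over to the cradle.

Call:
play_rows --increments '[[[0.3,2.5,-1,-0.01],[0.6,6,-1,-0.03],[0.9,10,-1,-0.05],[1.3,14,-1,-0.07],[1.7,18,-1,-0.09]]]'

```text
t: 4.2
tool_pos: [0.5447, -0.0416, 0.1625]
orientation: [-3.138, -0.115, -0.008]
force: [0.9, 0.4, -1.2]
opening: 0.0339
```

```bash
python3 -c "
from h import *
goto([.5555,-.168,.15],8)"
```

```text
t 4.2 pos [ 0.5447 -0.0416  0.1625] head 4.18 op 0.0339 F [ 0.9  0.4 -1.2]
rows [ 0.15 12.69  1.24] -0.067
toolz [ 0.005   0.0015 -1.    ]
```

Call:
play_rows --increments '[[[0.1,4,0.3,-0.02],[0.1,7.5,0.6,-0.04],[0.1,10.5,1.2,-0.06],[0.15,12.2,1.2,-0.067],[0.15,12.7,1.2,-0.067]]]'

```text
t: 4.7
tool_pos: [0.5544, -0.1697, 0.1487]
orientation: [-3.132, -0.216, -0.004]
force: [-0.3, -0.2, -0.5]
opening: 0.0336
```

Call:
play_rows --increments '[[[0,0,0,0],[0,0,0,0]]]'

```text
t: 4.9
tool_pos: [0.554, -0.1688, 0.1479]
orientation: [-3.131, -0.216, -0.002]
force: [-0.4, 0.5, -0.9]
opening: 0.0334
```

```bash
python3 - <<'E'
from h import *
from plant import *
goto([.5555,-.168,.085],8)
for n in("top","side"):
    p,d=read_camera(n); np.savez(f"pics/{n}4.npz",p=p,d=d)
a=load("top",4)[0];b=load("side",4)[0]
W=np.zeros((480,800,3),np.uint8);W[:,:400]=cv2.resize(a[130:250,270:370],(400,480),interpolation=2);W[:,400:]=cv2.resize(b[160:304,230:350],(400,480),interpolation=2)
cv2.imwrite("pics/c4.png",W)
E
```

```text
t 4.9 pos [ 0.554  -0.1688  0.1479] head 7.9 op 0.0334 F [-0.4  0.5 -0.9]
rows [ 0.15 -0.04  6.29] -0.002
toolz [ 0.0013  0.0029 -1.    ]
```

View pics/c4.png

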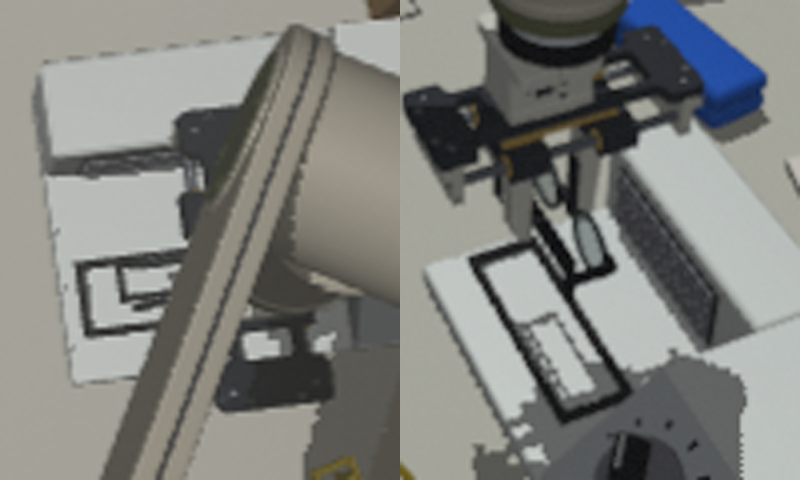

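Call:
play_rows --increments '[[[0.15,0,2,0],[0.15,0,4.5,0],[0.15,0,7,0],[0.15,0,8.3,0],[0.15,0,8.5,0]]]'

```text
t: 5.5
tool_pos: [0.5547, -0.1669, 0.0615]
orientation: [-3.13, -0.219, 0.001]
force: [-0.5, -0.3, 0.1]
opening: 0.0336
```

Call:
play_rows --increments '[[[0,0,0,0],[0,0,0,0]]]'

```text
t: 5.7
tool_pos: [0.5555, -0.1669, 0.0628]
orientation: [-3.131, -0.22, -0.001]
force: [1.0, -0.3, 0.4]
opening: 0.034
```

```bash
python3 - <<'E'
from h import *
from plant import *
goto([.5555,-.168,.05],8)
for n in("top","side"):
    p,d=read_camera(n); np.savez(f"pics/{n}5.npz",p=p,d=d)
a=load("top",5)[0];b=load("side",5)[0]
W=np.zeros((480,800,3),np.uint8);W[:,:400]=cv2.resize(a[160:232,280:340],(400,480),interpolation=2);W[:,400:]=cv2.resize(b[200:296,235:315],(400,480),interpolation=2)
cv2.imwrite("pics/c5.png",W)
E
```

```text
t 5.7 pos [ 0.5555 -0.1669  0.0628] head 8.02 op 0.034 F [ 1.  -0.3  0.4]
rows [-0.01  0.11  1.28] 0.0
toolz [ 4.0e-04  3.4e-03 -1.0e+00]
```

View pics/c5.png

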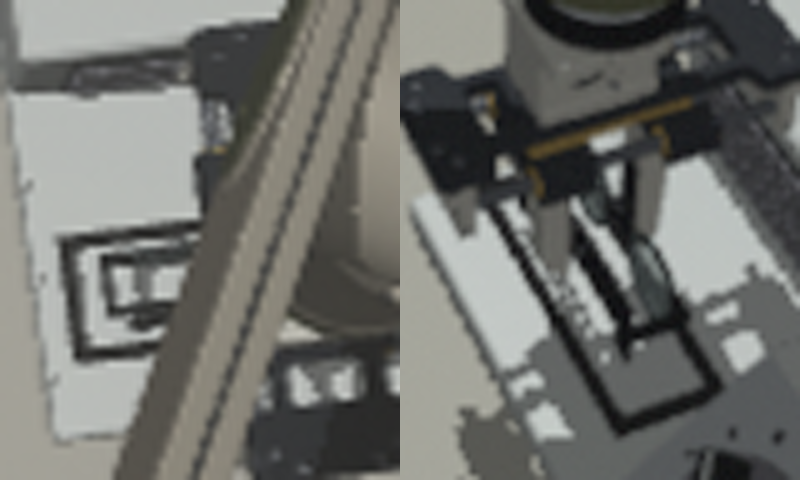

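The frame is inside the lip outline in both views, with its far end at crop (125,285) in the top view. I now lower it gently.

Call:
play_rows --increments '[[[0,0.1,0.5,0],[0,0.1,0.9,0],[0,0.1,1.2,0],[0,0.1,1.3,0],[0,0.1,1.3,0]]]'

```text
t: 6.3
tool_pos: [0.5555, -0.168, 0.0495]
orientation: [-3.131, -0.219, -0.001]
force: [-0.4, -0.3, -0.1]
opening: 0.0339
```

Call:
play_rows --increments '[[[0,0,0.1,0],[0,0,0.1,0]]]'

```text
t: 6.5
tool_pos: [0.5554, -0.168, 0.0484]
orientation: [-3.13, -0.219, -0.0]
force: [0.4, -0.0, 0.3]
opening: 0.0339
```

Call:
play_rows --increments '[[[0,0,0.1,0],[0,0,0.1,0]]]'

```text
t: 6.7
tool_pos: [0.5556, -0.168, 0.048]
orientation: [-3.131, -0.219, -0.001]
force: [-2.2, 1.2, 4.5]
opening: 0.0338
```

Call:
play_rows --increments '[[[0,0,0.1,0],[0,0,0.1,0]]]'

```text
t: 6.9
tool_pos: [0.5557, -0.168, 0.048]
orientation: [-3.131, -0.219, -0.001]
force: [-3.7, 1.7, 8.2]
opening: 0.0336
```

Call:
play_rows --increments '[[[0,0,-0.05,0],[0,0,-0.05,0]]]'

```text
t: 7.1
tool_pos: [0.556, -0.1681, 0.0487]
orientation: [-3.131, -0.219, -0.002]
force: [0.1, 0.5, 0.3]
opening: 0.0336
```

Call:
play_rows --increments '[[[0,0,0,0],[0,0,0,0],[0,0,0,0]]]' --jaw 5

```text
t: 7.4
tool_pos: [0.5559, -0.1681, 0.0485]
orientation: [-3.131, -0.219, -0.002]
force: [0.3, -0.4, 0.6]
opening: 0.049
```

Call:
play_rows --increments '[[[0,0,0,0],[0,0,0,0],[0,0,0,0]]]'

```text
t: 7.7
tool_pos: [0.5558, -0.1681, 0.0485]
orientation: [-3.131, -0.219, -0.001]
force: [-0.6, -0.1, 0.2]
opening: 0.05
```

Released. I go straight up and look.

Call:
play_rows --increments '[[[0,0,-1,0],[0,0,-4,0],[0,0,-8,0],[0,0,-12,0],[0,0,-16,0]]]'

```text
t: 8.2
tool_pos: [0.5556, -0.1685, 0.2109]
orientation: [-3.131, -0.219, -0.002]
force: [0.8, -0.7, 1.0]
opening: 0.0498
```

Call:
play_rows --increments '[[[-10,10,-2,0],[-10,10,-2,0],[-10,10,-2,0],[-10,10,-2,0]]]' --jaw 0

```text
t: 8.6
tool_pos: [0.4683, -0.2857, 0.2329]
orientation: [3.134, 0.212, 0.004]
force: [0.1, -0.0, -0.2]
opening: 0.0223
```

```bash
python3 - <<'E'
from h import *
from plant import *
goto([.5555,-.168,.05],8)
for n in("top","side"):
    p,d=read_camera(n); np.savez(f"pics/{n}6.npz",p=p,d=d)
a=load("top",6)[0];b=load("side",6)[0]
W=np.zeros((480,800,3),np.uint8);W[:,:400]=cv2.resize(a[130:250,270:370],(400,480),interpolation=2);W[:,400:]=cv2.resize(b[200:344,230:350],(400,480),interpolation=2)
cv2.imwrite("pics/c6.png",W)
E
```

```text
t 8.6 pos [ 0.4683 -0.2857  0.2329] head 7.75 op 0.0223 F [ 0.1 -0.  -0.2]
rows [ 10.18 -10.5   18.31] -0.004
toolz [ 2.8e-03 -5.0e-04 -1.0e+00]
```

View pics/c6.png

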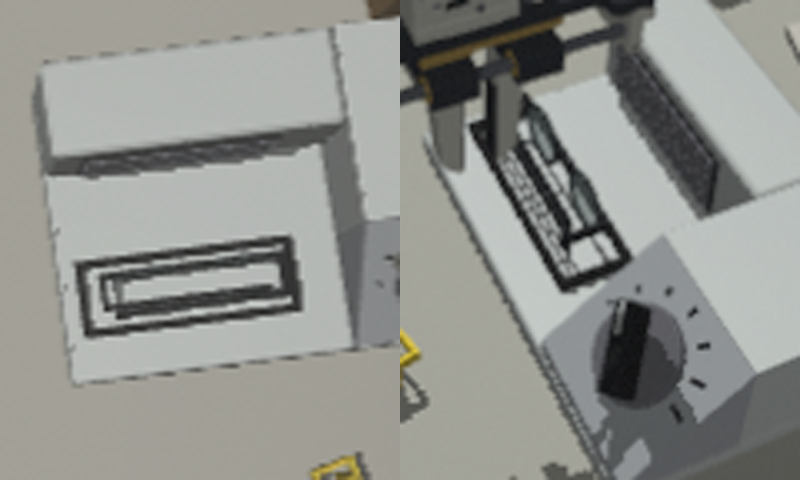

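```bash
python3 - <<'E'
from h import *
p,d=load("top",6);P=cloud("top",d)
m=np.zeros(d.shape,bool);m[186:212,290:348]=p[186:212,290:348].max(2)<110
Q=P[m];Q=Q[(Q[:,2]>.036)&(Q[:,2]<.09)]
r=cv2.minAreaRect(np.float32(Q[:,:2]*1000));print(len(Q),r,np.percentile(Q[:,2],[50,98]))
c=np.array(r[0])/1000-[.5555,-.168];print("in cradle",c@ex[:2],c@ey[:2])
for a in (30,36,42,48,60,90,105,112): print(a,"end bottom",dial_pt(a,.022,.012).round(4),"top",dial_pt(a,.022,.035).round(4))
E
```

```text
249 ((555.0001831054688, -167.8423309326172), (33.8087043762207, 142.13587951660156), 8.442034721374512) [0.05974666 0.06959922]
in cradle -0.00047300941783873994 0.00022569570998161702
30 end bottom [ 0.5611 -0.33    0.0828] top [ 0.5464 -0.3321  0.1004]
36 end bottom [ 0.5627 -0.3311  0.084 ] top [ 0.5481 -0.3331  0.1016]
42 end bottom [ 0.5643 -0.3323  0.0852] top [ 0.5496 -0.3344  0.1028]
48 end bottom [ 0.5657 -0.3338  0.0862] top [ 0.5511 -0.3358  0.1038]
60 end bottom [ 0.5683 -0.3371  0.0879] top [ 0.5536 -0.3392  0.1056]
90 end bottom [ 0.5721 -0.3477  0.0898] top [ 0.5574 -0.3498  0.1075]
105 end bottom [ 0.5723 -0.3534  0.0894] top [ 0.5576 -0.3555  0.107 ]
112 end bottom [ 0.572  -0.3561  0.0888] top [ 0.5573 -0.3581  0.1064]
```

The round pair stands centred to within 0.5 mm on the cradle point. It is upright (top at 0.070 m) and released. For the dial, I push the pointer end with closed fingers, tool pointing down.

```bash
cat >> h.py <<'E'
def ef(e,f,z): return O*[1,1,0]+e*ey+f*ex+np.array([0,0,z])
E
python3 -c "
from h import *
goto(ef(.057,-.037,.16),-82)"
```

```text
t 8.7 pos [ 0.4702 -0.2823  0.2315] head 7.88 op 0.0147 F [-0.3  0.5 -0.1]
rows [4.54 2.2  7.16] 1.569
toolz [ 0.0027  0.0024 -1.    ]
```

Call:
play_rows --increments '[[[4.5,2.2,0,1.569],[4.5,2.2,0,1.569],[4.5,2.2,2,1.569],[4.5,2.2,2,1.569],[4.5,2.2,2,1.569]]]'

```text
t: 9.2
tool_pos: [0.5184, -0.2958, 0.2101]
orientation: [-2.99, 0.948, 0.002]
force: [-0.5, -0.4, 0.2]
opening: 0.0005
```

```bash
python3 -c "
from h import *
goto(ef(.057,-.037,.16),-82)"
```

```text
t 9.2 pos [ 0.5184 -0.2958  0.2101] head -35.19 op 0.0005 F [-0.5 -0.4  0.2]
rows [0.12 0.17 5.01] 0.817
toolz [ 0.      0.0049 -1.    ]
```

Call:
play_rows --increments '[[[0.1,0.2,1,0.817],[0.1,0.2,2,0.817],[0.1,0.2,3,0.817],[0.1,0.2,4,0.817],[0.1,0.2,4,0.817]]]'

```text
t: 9.7
tool_pos: [0.5181, -0.2955, 0.1679]
orientation: [-2.436, 1.978, 0.01]
force: [-0.3, 0.2, 0.8]
opening: 0.0
```

Call:
play_rows --increments '[[[0,0,0,0.12],[0,0,0,0.12]]]'

```text
t: 9.9
tool_pos: [0.5187, -0.2936, 0.1672]
orientation: [-2.313, 2.121, 0.013]
force: [0.2, 0.3, -0.6]
opening: 0.0004
```

```bash
python3 -c "
from h import *
goto(ef(.057,-.037,.105),-82)"
```

```text
t 9.9 pos [ 0.5187 -0.2936  0.1672] head -85.04 op 0.0004 F [ 0.2  0.3 -0.6]
rows [0.46 0.05 6.22] -0.053
toolz [-0.0035  0.0084 -1.    ]
```

Call:
play_rows --increments '[[[0.4,0,2,-0.05],[0.4,0,4,-0.05],[0.4,0,5.5,-0.05],[0.4,0,6.2,-0.05],[0.4,0,6.2,-0.05]]]'

```text
t: 10.4
tool_pos: [0.5184, -0.2963, 0.104]
orientation: [-2.367, 2.06, 0.016]
force: [0.3, 0.1, -0.1]
opening: 0.0005
```

```bash
cat > look.py <<'E'
import sys
from h import *
from plant import *
i=int(sys.argv[1])
for n in("top","side"):
    p,d=read_camera(n); np.savez(f"pics/{n}{i}.npz",p=p,d=d)
a=load("top",i)[0];b=load("side",i)[0]
W=np.zeros((480,800,3),np.uint8);W[:,:400]=cv2.resize(a[140:248,310:400],(400,480),interpolation=2);W[:,400:]=cv2.resize(b[240:348,250:340],(400,480),interpolation=2)
cv2.imwrite(f"pics/c{i}.png",W)
E
python3 look.py 7; python3 -c "
from h import *
goto(ef(.039,-.023,.105),-82)"
```

```text
t 10.5 pos [ 0.5193 -0.2972  0.1059] head -82.13 op 0.0003 F [-0.5  0.8 -0.2]
rows [ 1.84 -1.31  0.08] -0.002
toolz [-0.0027  0.0079 -1.    ]
```

View pics/c7.png

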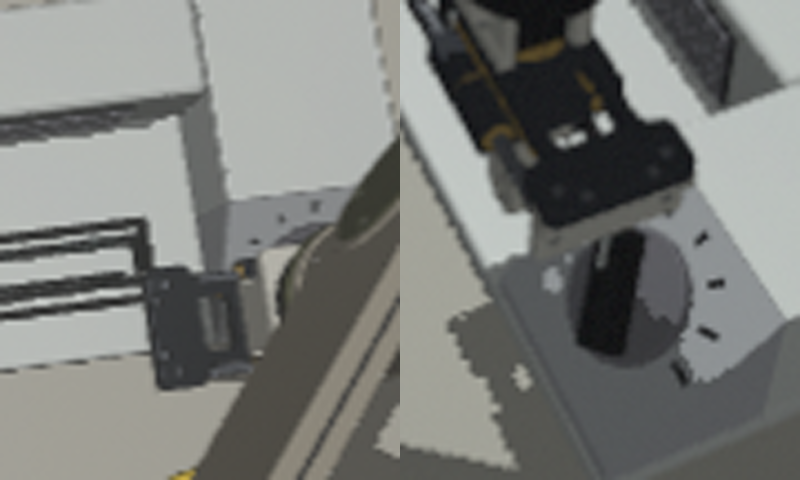

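The dial bar is visible in the side view at crop (610,290). The gripper hides the fingertips from that camera. I push in steps and watch the force.

Call:
play_rows --increments '[[[0.6,-0.4,0,0],[1.2,-0.9,0,0],[1.8,-1.3,0,0],[1.8,-1.3,0,0]]]'

```text
t: 10.9
tool_pos: [0.5356, -0.3143, 0.1062]
orientation: [-2.365, 2.061, 0.009]
force: [-0.9, 0.1, 0.3]
opening: 0.0004
```

Call:
play_rows --increments '[[[0.4,-0.4,0,0],[0.7,-0.8,0,0],[0.7,-0.8,0,0]]]'

```text
t: 11.2
tool_pos: [0.5445, -0.3205, 0.1074]
orientation: [-2.365, 2.062, 0.011]
force: [-6.9, 3.9, 10.7]
opening: 0.0008
```

```bash
python3 look.py 8; python3 -c "
from h import *
goto(ef(.025,-.006,.105),-82)"
```

```text
t 11.3 pos [ 0.5444 -0.3204  0.1074] head -82.15 op 0.0007 F [-5.9  3.   8.8]
rows [ 0.59 -0.85  0.24] -0.003
toolz [-0.0024  0.0071 -1.    ]
```

View pics/c8.png

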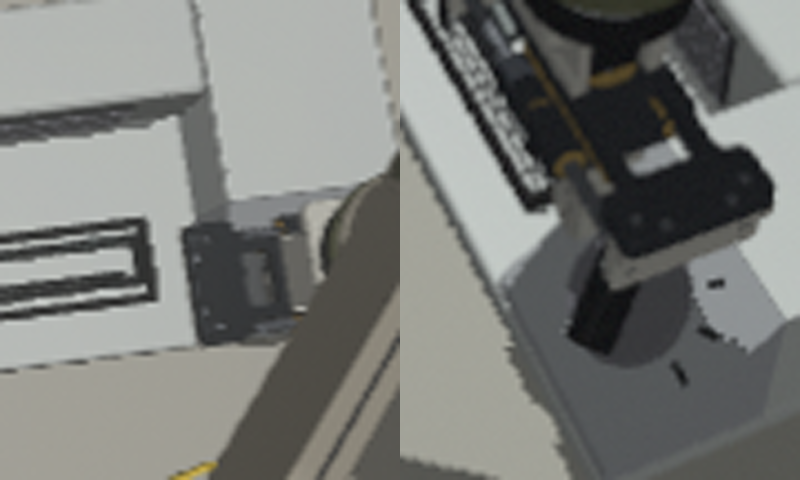

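Call:
play_rows --increments '[[[-0.8,0.8,0,0],[-0.8,0.8,-2,0],[-3,0.8,-5,0],[-7,0.8,-8,0],[-11,0.8,-9,0]]]'

```text
t: 11.8
tool_pos: [0.5231, -0.2135, 0.2022]
orientation: [-2.363, 2.063, 0.002]
force: [0.2, -0.3, 1.2]
opening: 0.0005
```

Call:
play_rows --increments '[[[-4,0,0,0],[-4,0,0,0]]]'

```text
t: 12.0
tool_pos: [0.5183, -0.1701, 0.2039]
orientation: [-2.365, 2.057, -0.001]
force: [0.3, -0.9, -0.2]
opening: 0.0007
```

```bash
python3 look.py 9; python3 - <<'E'
from h import *
goto(ef(.025,-.006,.105),-82)
p,_=load("top",9);ps,_=load("side",9)
W=np.zeros((600,800,3),np.uint8)
for i,a in enumerate((40,60)):
    A=overlay("top",p,a,(352,175,404,220),6);B=overlay("side",ps,a,(265,275,335,335),6)
    W[:A.shape[0] ,i*400:i*400+A.shape[1]]=A
    W[275:275+min(325,B.shape[0]),i*400:i*400+min(400,B.shape[1])]=B[:325,:400]
cv2.imwrite("pics/ov9.png",W)
E
```

```text
t 12.1 pos [ 0.5181 -0.1733  0.2029] head -82.13 op 0.0003 F [ 0.1 -0.6 -1.1]
rows [15.56 -1.4   9.74] -0.002
toolz [ 0.0034  0.0039 -1.    ]
```

View pics/ov9.png

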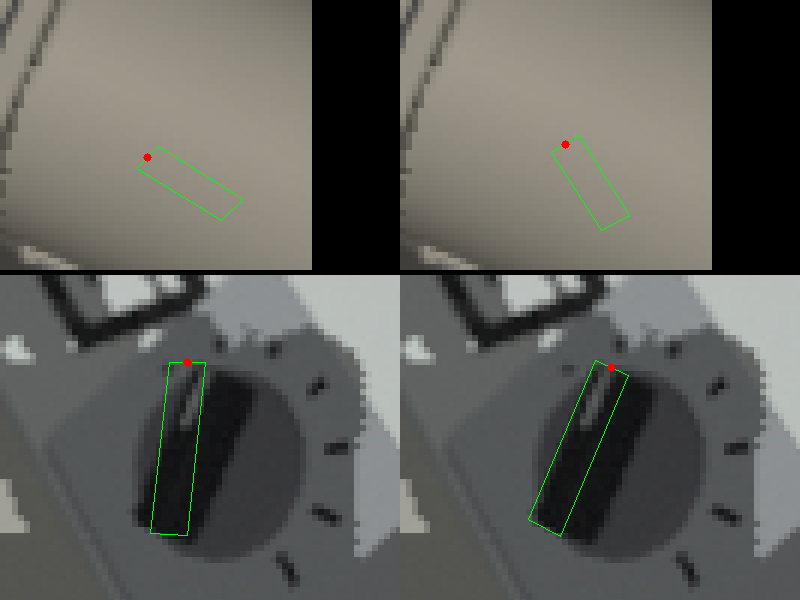

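```bash
python3 - <<'E'
from h import *
W=np.zeros((520,800,3),np.uint8)
for i,k in enumerate((0,9)):
    im=load("side",k)[0][284:324,285:317].astype(float)
    g=np.clip((im/ (im.max()*.75))**.5*255,0,255).astype(np.uint8)
    W[:500,i*400:i*400+400]=cv2.resize(g,(400,500),interpolation=0)
cv2.imwrite("pics/b.png",W)
E
```

```text
(no output)
```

View pics/b.png

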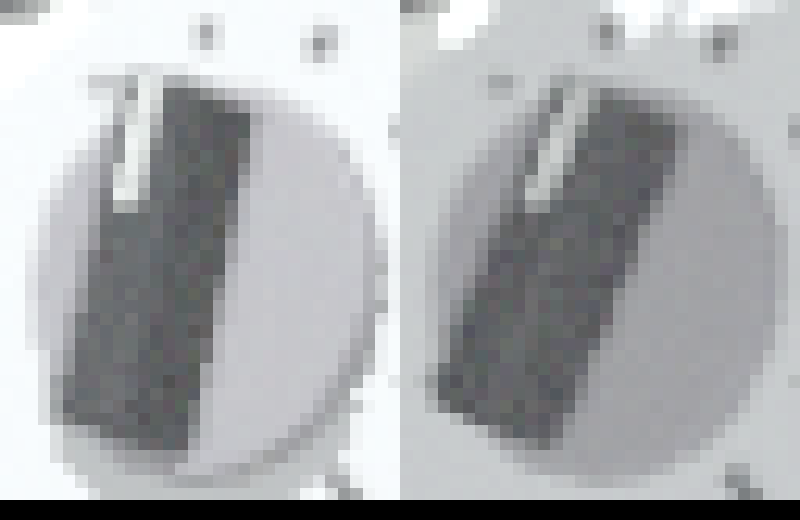

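```bash
python3 - <<'E'
from h import *
def pl(uv,h):
    e,D=rays("side",np.array(uv)/12.5-.5+[285,284]);return e+D*(((O+h*nn-e)@nn)/(D@nn))[:,None]
for nm,s in(("init",{.010:[(190,450),(250,130)],.035:[(125,205),(150,75)],.0350001:[(62,400),(118,85)]}),("now",{.010:[(155,440),(280,130)],.035:[(140,205),(180,80)],.0350001:[(35,380),(150,85)]})):
    for h,q in s.items():
        Q=pl(q,h);v=Q[1]-Q[0];print(nm,h,"ang",np.degrees(np.arctan2(v@up,v@ey)).round(1),"len",np.linalg.norm(v).round(4),"mid e,up",((Q.mean(0)-O)@ey).round(4),((Q.mean(0)-O)@up).round(4))
E
```

```text
init 0.01 ang 45.7 len 0.0547 mid e,up -0.0045 0.0025
init 0.035 ang 45.5 len 0.0222 mid e,up 0.0133 0.0122
init 0.0350001 ang 44.4 len 0.0532 mid e,up 0.0047 -0.0044
now 0.01 ang 59.2 len 0.0564 mid e,up -0.0036 0.0026
now 0.035 ang 53.9 len 0.0219 mid e,up 0.0101 0.0155
now 0.0350001 ang 58.1 len 0.0527 mid e,up 0.0057 -0.0032
```

The bar edges cast onto the dial planes give about 45° at the start, which is between marks 2 and 3. It is now 58–59°, so the dial sits at the third mark and the push works. It needs two more clicks.

```bash
python3 -c "
from h import *
goto(ef(.05,-.03,.15),-82)"
```

```text
t 12.1 pos [ 0.5181 -0.1733  0.2029] head -82.13 op 0.0003 F [ 0.1 -0.6 -1.1]
rows [13.05  0.99  5.24] -0.002
toolz [ 0.0034  0.0039 -1.    ]
```

Call:
play_rows --increments '[[[4.5,1,1,0],[9,1,2,0],[12,1,4,0],[13,1,5.2,0],[13,1,5.2,0]]]'

```text
t: 12.6
tool_pos: [0.5243, -0.3043, 0.147]
orientation: [-2.362, 2.064, 0.008]
force: [-0.5, 0.7, 0.1]
opening: 0.0004
```

```bash
python3 -c "
from h import *
goto(ef(.046,-.025,.102),-82)"
```

```text
t 12.6 pos [ 0.5243 -0.3043  0.147 ] head -82.3 op 0.0004 F [-0.5  0.7  0.1]
rows [ 0.4  -0.71  4.5 ] -0.005
toolz [-9.0e-04  6.8e-03 -1.0e+00]
```

Call:
play_rows --increments '[[[0.3,-0.6,2,0],[0.3,-0.6,4,0],[0.3,-0.6,4.5,0],[0.3,-0.6,4.5,0]]]'

```text
t: 13.0
tool_pos: [0.5302, -0.3049, 0.1016]
orientation: [-2.363, 2.063, 0.011]
force: [0.1, 0.5, -0.1]
opening: 0.0007
```

```bash
python3 -c "
from h import *
goto(ef(.031,-.008,.102),-82)"
```

```text
t 13.0 pos [ 0.5302 -0.3049  0.1016] head -82.26 op 0.0007 F [ 0.1  0.5 -0.1]
rows [ 1.71 -1.84 -0.06] -0.004
toolz [-0.0024  0.0081 -1.    ]
```

Call:
play_rows --increments '[[[0.5,-0.6,0,0],[1.0,-1.2,0,0],[1.7,-1.8,0,0],[1.7,-1.8,0,0]]]'

```text
t: 13.4
tool_pos: [0.5516, -0.3184, 0.1023]
orientation: [-2.362, 2.061, 0.013]
force: [-1.1, 4.2, 3.7]
opening: 0.0007
```

```bash
python3 -c "
from h import *
goto(ef(.024,-.004,.102),-82)"
```

```text
t 13.4 pos [ 0.5516 -0.3184  0.1023] head -82.22 op 0.0007 F [-1.1  4.2  3.7]
rows [ 0.78 -0.3   0.02] -0.004
toolz [-0.002   0.0103 -0.9999]
```

Call:
play_rows --increments '[[[0.3,-0.2,0,0],[0.6,-0.3,0,0],[0.8,-0.3,0,0],[0.8,-0.3,0,0]]]'

```text
t: 13.8
tool_pos: [0.5561, -0.3268, 0.1026]
orientation: [-2.362, 2.062, 0.011]
force: [-0.1, -0.3, -0.2]
opening: 0.001
```

```bash
python3 look.py 10; python3 -c "
from h import *
goto(ef(.019,-.004,.102),-82)"
```

```text
t 13.9 pos [ 0.5557 -0.3264  0.1023] head -82.24 op 0.0003 F [-0.8 -0.  -0.3]
rows [ 0.44 -0.01  0.03] -0.004
toolz [-0.0019  0.01   -0.9999]
```

View pics/c10.png

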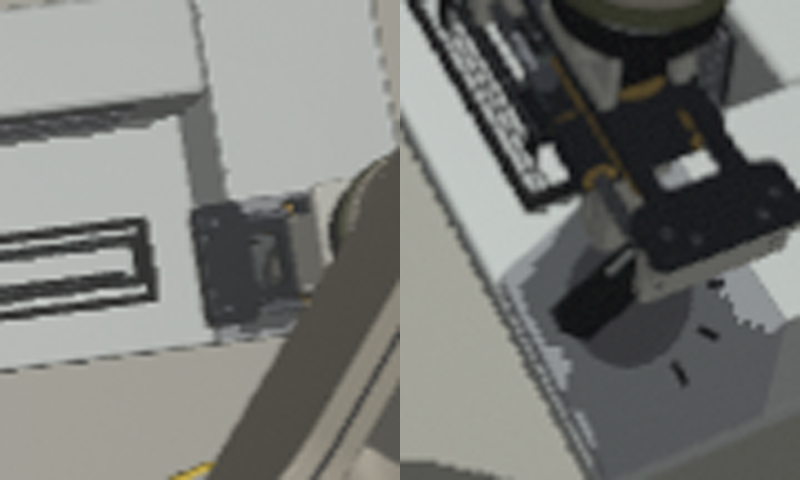

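The force fell to zero and the bar's tail moved to crop (570,325), so it appears to have snapped to the fourth mark. On to the next ridge.

Call:
play_rows --increments '[[[0.2,0,0,0],[0.4,0,0,0],[0.4,0,0,0]]]'

```text
t: 14.2
tool_pos: [0.5562, -0.3292, 0.1023]
orientation: [-2.361, 2.061, 0.016]
force: [-0.9, 7.1, 4.2]
opening: 0.0008
```

Call:
play_rows --increments '[[[0.15,0,0,0],[0.3,0,0,0],[0.3,0,0,0]]]'

```text
t: 14.5
tool_pos: [0.5563, -0.3298, 0.1024]
orientation: [-2.36, 2.058, 0.022]
force: [-4.0, 11.0, 7.3]
opening: 0.0
```

```bash
python3 look.py 11; python3 -c "
from h import *
goto(ef(.016,-.004,.102),-82)"
```

```text
t 14.6 pos [ 0.5564 -0.3298  0.1024] head -82.17 op 0.0008 F [-3.8 11.8  7.1]
rows [0.4  0.01 0.03] -0.003
toolz [-0.0038  0.0163 -0.9999]
```

View pics/c11.png

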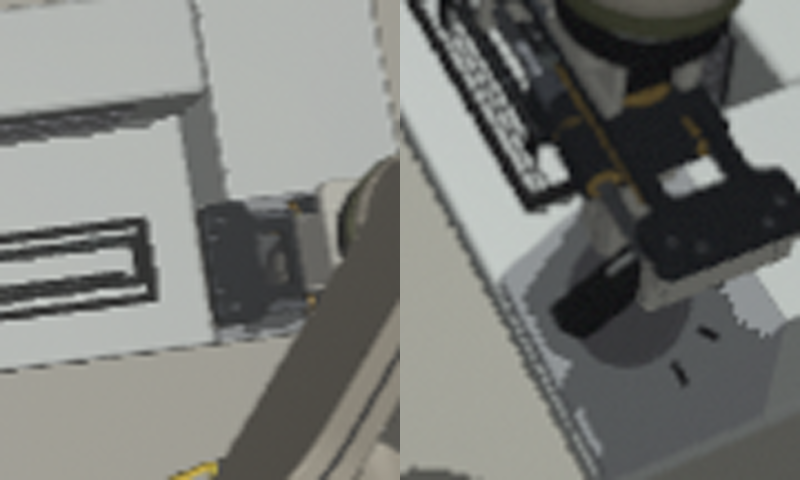

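Call:
play_rows --increments '[[[0.4,0,0,0],[0.6,0,0,0],[0.6,0,0,0]]]'

```text
t: 14.9
tool_pos: [0.5566, -0.3308, 0.1026]
orientation: [-2.359, 2.053, 0.033]
force: [-7.5, 23.3, 14.5]
opening: 0.0008
```

```bash
python3 look.py 12; python3 - <<'E'
from h import *
ps,_=load("side",12)
W=np.zeros((480,800,3),np.uint8)
for i,a in enumerate((90,120)):
    B=overlay("side",ps,a,(270,280,336,340),6)
    W[:360,i*400:i*400+396]=B
g=np.clip(W.astype(float)**.6*9,0,255).astype(np.uint8)
cv2.imwrite("pics/ov12.png",g)
E
```

```text
(no output)
```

View pics/ov12.png

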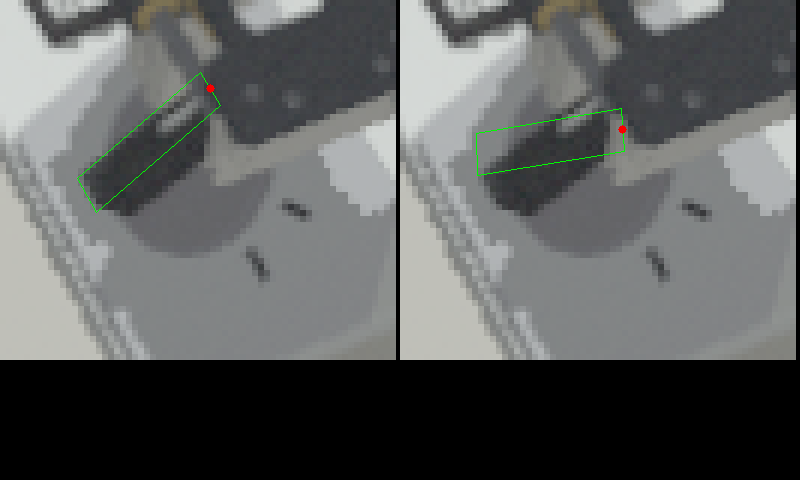

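It stands at about 93° and the contact is too close to the axis. I back off, move the fingertip up the slope towards the bar's end, and push again.

Call:
play_rows --increments '[[[-1,0,0,0],[-1,0,-0.7,0],[-1,-1.0,-0.7,0],[-1,-1.4,-0.7,0],[-1,-1.4,-0.7,0]]]'

```text
t: 15.5
tool_pos: [0.57, -0.3197, 0.1099]
orientation: [-2.359, 2.053, 0.032]
force: [-0.8, 0.2, 0.1]
opening: 0.0005
```

```bash
python3 -c "
from h import *
goto(ef(.020,.010,.1085),-82)"
```

```text
t 15.5 pos [ 0.57   -0.3197  0.1099] head -82.06 op 0.0005 F [-0.8  0.2  0.1]
rows [0.81 0.1  0.12] -0.001
toolz [-0.0062  0.0238 -0.9997]
```

Call:
play_rows --increments '[[[0.4,0.1,0.1,0],[0.7,0.1,0.1,0],[0.9,0.1,0.1,0],[0.9,0.1,0.1,0]]]'

```text
t: 15.9
tool_pos: [0.5699, -0.3277, 0.1083]
orientation: [-2.358, 2.052, 0.036]
force: [-0.9, 5.5, 2.2]
opening: 0.0006
```

```bash
python3 look.py 13; python3 - <<'E'
from h import *
goto(ef(.016,.010,.1085),-82)
ps,_=load("side",13)
W=np.zeros((360,800,3),np.uint8)
for i,a in enumerate((100,120)):
    W[:360,i*400:i*400+396]=overlay("side",ps,a,(270,280,336,340),6)
cv2.imwrite("pics/ov13.png",np.clip(W.astype(float)**.6*9,0,255).astype(np.uint8))
E
```

```text
t 16.0 pos [ 0.5698 -0.3277  0.1083] head -82.06 op 0.0007 F [-1.3  4.8  1.9]
rows [ 0.41 -0.03 -0.03] -0.001
toolz [-0.0073  0.0262 -0.9996]
```

View pics/ov13.png

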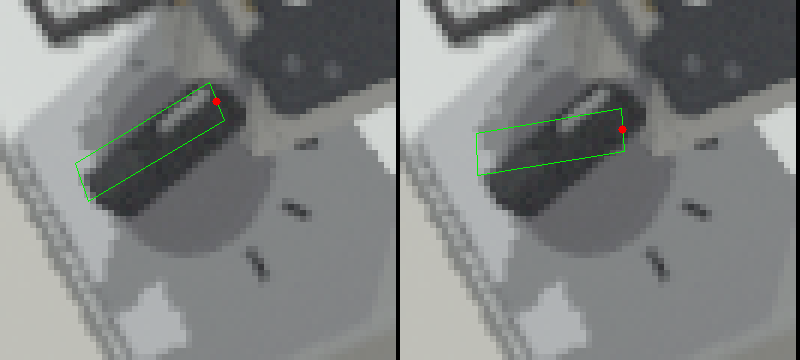

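Call:
play_rows --increments '[[[0.3,0,0,0],[0.5,0,0,0],[0.5,0,0,0]]]'

```text
t: 16.3
tool_pos: [0.5703, -0.3294, 0.1083]
orientation: [-2.357, 2.049, 0.044]
force: [-3.6, 16.6, 9.7]
opening: 0.0003
```

Call:
play_rows --increments '[[[0.2,0,0,0],[0.4,0,0,0],[0.4,0,0,0]]]'

```text
t: 16.6
tool_pos: [0.5705, -0.3297, 0.1084]
orientation: [-2.355, 2.045, 0.053]
force: [-5.3, 17.5, 10.7]
opening: 0.0003
```

```bash
python3 look.py 14; python3 - <<'E'
from h import *
from plant import *
s=read_state();F=np.array(s['force']);T=np.array(s['wrist_torque']);print(F,T,s['tool_pos'],R.from_rotvec(s['orientation']).as_matrix().round(3))
F2=F@F; r0=np.cross(F,T)/F2; print("line offset from ref",r0, "dir",F/np.sqrt(F2),"pitch",F@T/F2)
for lam in np.linspace(-.1,.1,11): print((r0+lam*F/np.sqrt(F2)).round(4))
E
```

```text
[-5.61175807 17.52301034 11.17908127] [ 2.94799963  1.10566804 -0.19989822] [ 0.57045914 -0.32968349  0.10839379] [[ 0.14  -0.99  -0.011]
 [-0.989 -0.14   0.039]
 [-0.04   0.006 -0.999]]
line offset from ref [-0.0342233   0.06867919 -0.12483307] dir [-0.2606543  0.8139068  0.5192447] pitch 0.0012868784200946522
[-0.0082 -0.0127 -0.1768]
[-0.0134  0.0036 -0.1664]
[-0.0186  0.0198 -0.156 ]
[-0.0238  0.0361 -0.1456]
[-0.029   0.0524 -0.1352]
[-0.0342  0.0687 -0.1248]
[-0.0394  0.085  -0.1144]
[-0.0446  0.1012 -0.1041]
[-0.0499  0.1175 -0.0937]
[-0.0551  0.1338 -0.0833]
[-0.0603  0.1501 -0.0729]
```

View pics/c14.png

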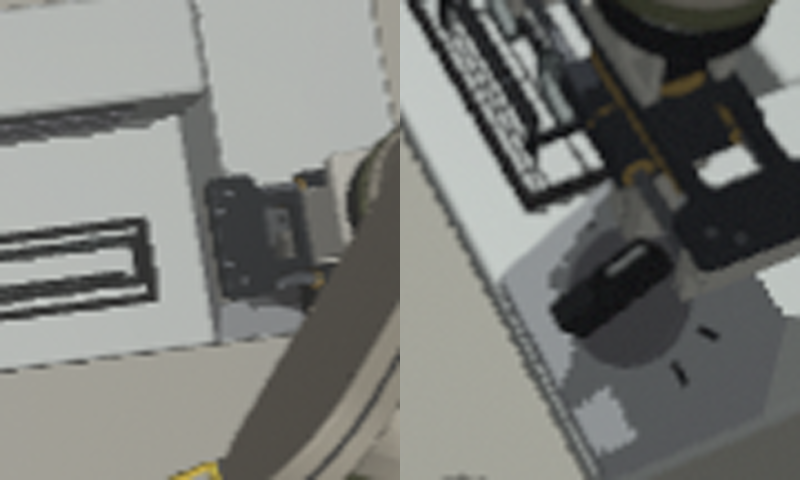

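```bash
python3 - <<'E'
from h import *
W=np.zeros((520,800,3),np.uint8)
for i,k in enumerate((12,14)):
    im=load("side",k)[0][284:324,280:312].astype(float)
    g=np.clip((im/150)**.6*255,0,255).astype(np.uint8)
    W[:500,i*400:i*400+400]=cv2.resize(g,(400,500),interpolation=0)
cv2.imwrite("pics/b14.png",W)
E
```

```text
(no output)
```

View pics/b14.png

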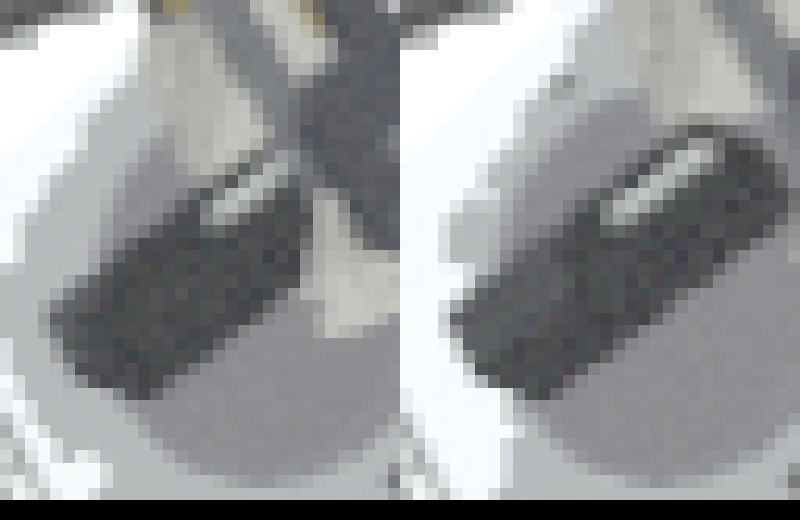

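```bash
python3 - <<'E'
from h import *
def pl(uv,h):
    e,D=rays("side",np.array(uv)/12.5-.5+[280,284]);return e+D*(((O+h*nn-e)@nn)/(D@nn))[:,None]
for nm,s in(("12",{.010:[(150,395),(300,285)],.035:[(225,215),(275,175)]}),("14",{.010:[(150,395),(385,205)],.035:[(222,212),(312,150)],.0350001:[(50,320),(270,140)]})):
    for h,q in s.items():
        Q=pl(q,h);v=Q[1]-Q[0];print(nm,h,"ang",np.degrees(np.arctan2(v@up,v@ey)).round(1),"len",np.linalg.norm(v).round(4),"end e,up",((Q[1]-O)@ey).round(4),((Q[1]-O)@up).round(4))
P=[dial_pt(95,.03,h,s) for h in(.01,.035) for s in(-.0075,.0075)]
s=np.array([.57046,-.32968,.1084]);
# finger tip corners
for dx in(-.0175,-.012,.012):
  for dy in(-.0075,.0075):
    q=s+dx*ey+dy*ex-[0,0,.011];w=q-O;print(dx,dy,"e,up,h",(w@ey).round(4),(w@up).round(4),(w@nn).round(4), (proj("side",q)[0]+.5-[280,284])*12.5)
E
```

```text
12 0.01 ang 94.5 len 0.034 end e,up -0.0061 0.0055
12 0.035 ang 92.3 len 0.0113 end e,up -0.001 0.0205
14 0.01 ang 91.8 len 0.0546 end e,up -0.0051 0.0261
14 0.035 ang 96.6 len 0.0195 end e,up -0.0019 0.0283
14 0.0350001 ang 91.7 len 0.0508 end e,up 0.0046 0.0229
-0.0175 -0.0075 e,up,h 0.0006 0.0218 0.022 [315.30765554 179.35551319]
-0.0175 0.0075 e,up,h 0.0006 0.0333 0.0124 [392.56366296 149.26390346]
-0.012 -0.0075 e,up,h 0.0061 0.0218 0.022 [299.8564116  154.08642338]
-0.012 0.0075 e,up,h 0.0061 0.0333 0.0124 [376.86219237 124.26280211]
0.012 -0.0075 e,up,h 0.0301 0.0218 0.022 [233.95569696  46.29836508]
0.012 0.0075 e,up,h 0.0301 0.0333 0.0124 [309.88280564  17.60462439]
```

The bar is at about 92° (fourth mark), and the finger touches it roughly 22 mm out from the axis. The arm is soft, so the target needs to go further in. A finger centre at e = 8 mm corresponds to a bar angle of about 118°, which cannot reach the next ridge at 135°.

Call:
play_rows --increments '[[[0.5,0,0,0],[0.8,0,0,0],[1.0,0,0,0],[1.0,0,0,0]]]'

```text
t: 17.1
tool_pos: [0.5716, -0.3404, 0.1078]
orientation: [-2.355, 2.046, 0.052]
force: [0.3, 0.1, 0.6]
opening: 0.0005
```

It snapped free and the force is zero. I back off the way I came and look.

Call:
play_rows --increments '[[[-1,0,-0.3,0],[-1.5,0,-3,0],[-3,0,-6,0],[-7,0,-9,0],[-11,0,-10,0]]]'

```text
t: 17.6
tool_pos: [0.5584, -0.2354, 0.2163]
orientation: [-2.352, 2.048, 0.044]
force: [0.9, -0.2, 1.0]
opening: 0.0006
```

Call:
play_rows --increments '[[[-8,5,0,0],[-8,5,0,0],[-8,5,0,0],[-8,5,0,0]]]'

```text
t: 18.0
tool_pos: [0.4975, -0.1623, 0.2198]
orientation: [-2.353, 2.046, 0.042]
force: [1.3, 0.1, 0.7]
opening: 0.0005
```

```bash
python3 look.py 15; python3 - <<'E'
from h import *
goto(ef(.016,.010,.1085),-82)
ps,_=load("side",15)
W=np.zeros((600,800,3),np.uint8)
W[:360,:396]=overlay("side",ps,120,(270,280,336,340),6)
im=ps[284:324,282:314].astype(float);W[:500,400:800]=cv2.resize(np.clip((im/150)**.6*255,0,255).astype(np.uint8),(400,500),interpolation=0)
cv2.imwrite("pics/ov15.png",W);cv2.imwrite("pics/s15.png",ps)
E
```

```text
t 18.1 pos [ 0.4984 -0.1636  0.2197] head -82.09 op 0.0004 F [ 0.2 -0.4 -0.1]
rows [18.03 -4.85 10.49] -0.002
toolz [-0.0052  0.0347 -0.9994]
```

View pics/ov15.png

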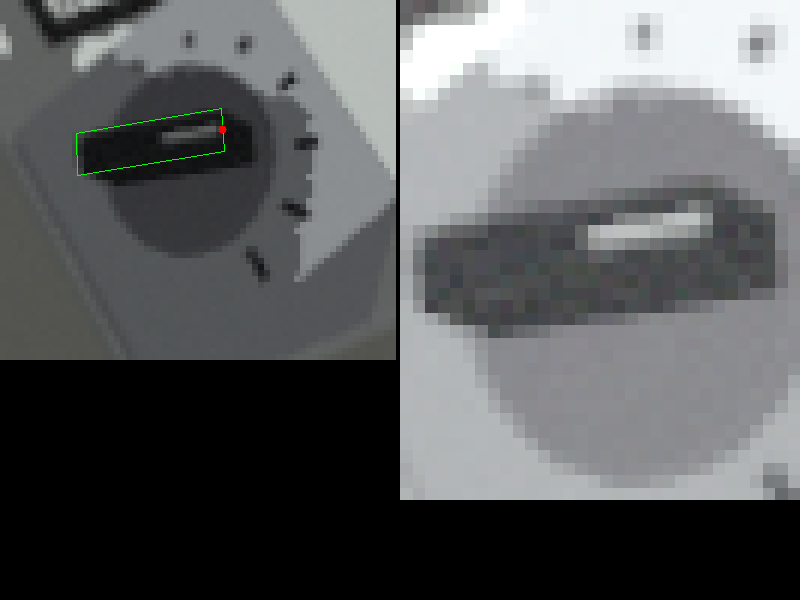

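View pics/s15.png

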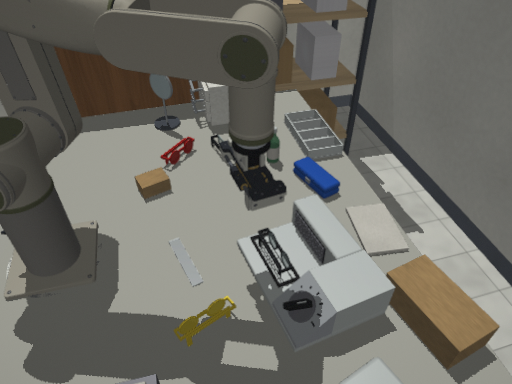

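The bar lies along the 120° overlay and the white line points to the fifth mark. I move the arm clear so the top camera sees everything for a last check.

Call:
play_rows --increments '[[[-20,5,-3,0],[-20,5,-3,0],[-20,5,-3,0],[-20,5,-3,0],[-20,5,-3,0]]]'

```text
t: 18.6
tool_pos: [0.4216, 0.0293, 0.2586]
orientation: [-2.353, 2.043, 0.04]
force: [-0.2, -0.2, -0.3]
opening: 0.0003
```

Call:
play_rows --increments '[[[0,0,0,0],[0,0,0,0]]]'

```text
t: 18.8
tool_pos: [0.4225, 0.0286, 0.2587]
orientation: [-2.353, 2.044, 0.039]
force: [0.0, -0.5, -0.8]
opening: 0.0001
```

```bash
python3 look.py 16; python3 - <<'E'
from h import *
def pl(n,uv,o,f,h):
    e,D=rays(n,np.array(uv)/f-.5+o);return e+D*(((O+h*nn-e)@nn)/(D@nn))[:,None]
for h,q in((.010,[(85,335),(375,290)]),(.035,[(190,240),(310,218)]),(.035,[(22,228),(300,190)])):
    Q=pl("side",q,[282,284],12.5,h);v=Q[1]-Q[0];print("dial",h,np.degrees(np.arctan2(v@up,v@ey)).round(1))
p,d=load("top",16);P=cloud("top",d);cv2.imwrite("pics/t16.png",p)
m=np.zeros(d.shape,bool);m[186:212,290:348]=p[186:212,290:348].max(2)<110
Q=P[m];Q=Q[(Q[:,2]>.036)&(Q[:,2]<.09)]
r=cv2.minAreaRect(np.float32(Q[:,:2]*1000));c=np.array(r[0])/1000-[.5555,-.168];print(r,"in cradle",c@ex[:2],c@ey[:2],np.percentile(Q[:,2],98))
p0,_=load("top",0)
for nm,(x0,y0,x1,y1) in {"case":(198,110,262,150),"cup":(115,142,140,168),"spray":(168,145,190,166),"sq":(125,195,183,220)}.items():
    df=np.abs(p[y0:y1,x0:x1].astype(int)-p0[y0:y1,x0:x1]).max(2);print(nm,(df>40).mean().round(3))
E
```

```text
dial 0.01 120.3
dial 0.035 119.4
dial 0.035 121.8
((555.1126708984375, -167.9200439453125), (33.96470260620117, 142.7944793701172), 8.200267791748047) in cradle -0.0003724319093002857 0.00013308372001610814 0.0696778437005221
case 0.0
cup 0.0
spray 0.0
sq 0.0
```

View pics/t16.png

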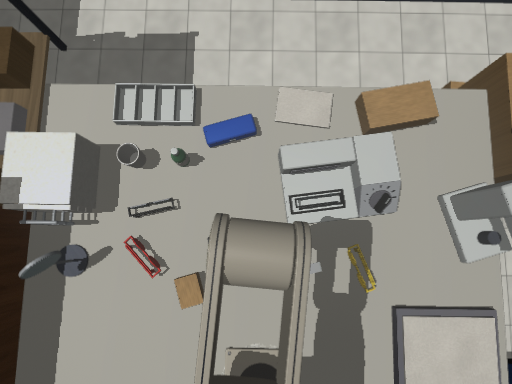

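The last check agrees. The spectacles are in the cradle at (318,201), the dial at (383,202) reads 119–122°, and the bystanders' pixels are unchanged. I hand in.

```bash
python3 -c "
from plant import *
print(close_job())"
```

```text
the job is handed in; nothing more can be done
None
```

I stood the round-lensed spectacles in the dryer's cradle and turned the dial to its fifth mark (fan speed 4). I handed the job in at about 19 s of the 48 s allowed. Handing in gives no verdict, so the checks below are my own.

- **Spectacles:** I gripped them at the bridge with 24 N and set them down with about 8 N of contact force. The last look puts them within 0.5 mm of the cradle centre, with their top at 0.070 m (upright). They had not shifted after the dial work.
- **Dial:** I turned it by pushing the pointer end with closed fingers. The last pictures read 119–122°, against 120° wanted.
- **Bystanders:** the square pair, case, cup and spray showed no change in the top picture. The robot was clear of everything.

Some things disagreed with the description or did not work first time:
- The spectacles' long axis measured along world y, not world x as described. I followed the measurement.
- The dial first read about 45°, between its second and third marks. My first push left it at the third mark.
- The push from the fourth to the fifth mark stalled at about 24 N. I moved the contact outward, and it stalled again at about 17 N. A longer commanded travel then carried it over the ridge.

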